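# Scrub a vase, then set the rinse valve two turns open and hold it

## Task

At the sale's rinsing table, scrub the glass vase with the brush that stands in it: draw the brush up until its bristles are near the rim and push it back down to the bottom, twice over, without taking the bristles out, and leave the brush standing in the vase, the vase upright in its place. Then set the rinse valve by the black handle on its red wheel: turn the wheel clockwise (seen from above) until it is hard against its closed stop, pause there for a moment, and back it off exactly two full turns. Finish still gripping the handle, holding the wheel still at that setting, and leave all the other crockery alone.

Things in the scene. Friction and masses are not known exactly. Their poses are not given: they have to be found in the camera images.
- vase: Loose open vase of green glass, round, upright, 150 mm tall, 94 mm across at mouth and foot (90 mm at the waist), wall 4 mm, floor 6 mm thick, about 0.7 kg. Origin: centre of its underside, z up. It and the valve may change sides from run to run.
- brush: Loose bottle brush standing (or leaning) in the vase, 235 mm long, about 90 g. Origin: centre of the bristles' flat lower end; z runs up the brush. Going up: rigid blue-and-white bristle head 60 mm across to 70 mm, steel stem 10 mm across to 150 mm, round wooden handle 21 mm across to 235 mm. At rest its origin is 6 mm above the vase's; raised 75 mm, the bristles' top is level with the rim.
- brush_grip (a point): Point on the brush's axis, 200 mm above its origin and 35 mm below its top, on the wooden handle: take it here from above (about 56 mm above the vase's rim).
- valve: Fixed brass valve on a dark steel foot plate 130 x 110 mm, with stub pipes to either side (124 mm end to end) and the red wheel on top. Origin: centre of the plate's underside, on the vertical axis of the wheel. Its x axis is the direction from the hub to the black handle when the valve is fully closed. It stands at a different place and yaw each run.
- wheel (a joint): Angle of the red wheel in rad: 0 = hard against the closed stop; it grows as the wheel is turned counter-clockwise seen from above (opening), 6.283 per full turn, up to a stop at 18.85 (three turns). It starts between 0.4 and 1.5 turns open. It stays where it is left; stiff: about 0.15 N m, i.e. 2.5 N at the handle.
- wheel_hub (a point): Centre of the wheel's hub, on top, 122 mm above the table. The wheel is horizontal: rim circle of radius 60 mm (133 mm over all), rim 13 mm thick, its top 119 mm above the table; the hub does not stand above this point, so the space above the wheel is free except for the black handle.
- handle: Black upright handle on the wheel's rim, round, 23 mm across, 66 mm tall, 60 mm from the wheel's axis. Origin: middle of its lower end, 120 mm above the table. It spins freely about its own upright axis, so a gripper can carry it round without turning itself. Seen from above, its direction from the hub is the valve's yaw plus the wheel's angle.
- handle_grip (a point): Point on the black handle's axis, 40 mm above its lower end, 160 mm above the table: grip here from above.
- cup: Bystander: blue cup, 68 mm across, 60 mm tall, between vase and valve. Origin: centre of its underside. Leave alone.
- bowl: Bystander: terracotta bowl, 100 mm across, 60 mm tall, at the far side. Origin: centre of its underside. Leave alone.
- horse: Bystander: dark brown horse figurine, about 150 mm long and 125 mm tall, at the far side. Origin: on the table under its middle. Leave alone.
- jug: Bystander: white mug-shaped jug, 80 mm across, 100 mm tall, with a side handle, at the left. Origin: centre of its underside. Leave alone.
- shaker: Bystander: small white shaker, 40 mm across, 68 mm tall, near the robot. Origin: centre of its underside. Leave alone.
- sugar: Bystander: white lidded sugar bowl, 90 mm across, 82 mm tall, at the right. Origin: centre of its underside. Leave alone.
Things that resemble listed ones, but are neither listed nor needed, are in the scene too. What is shaped like the valve but blue is not meant.

How it is judged (in metres and radians):
On the way, in this order (a step that is already met when the one before it is completed fails the run):
1. the brush is drawn up at least 44 mm from the vase's floor, bristles in the vase (z of brush in the frame of vase above 0.05 m and horizontal distance between brush and vase below 0.045 m), for 0.02 s.
2. the brush is pushed back down to the bottom (z of brush in the frame of vase below 0.02 m and horizontal distance between brush and vase below 0.045 m), for 0.02 s.
3. the brush is drawn up a second time (all of step 1), for 0.02 s.
4. the brush is back down at the bottom, let go of (all of step 2 and contact force between the fingers and brush below 0.1 N), for 0.1 s.
5. the wheel is against its closed stop (within 0.08 rad) for 0.2 s (value of joint wheel below 0.08 rad), for 0.2 s.
At the end, for the whole second after the job is handed in: Wheel still, two turns (12.57 rad, within 0.26) open from its closed stop, fingers gripping the handle (over 2 N); brush standing in the vase on its floor (lean under 0.5 rad); vase upright within 50 mm of its start, other crockery within 40 mm of theirs (value of joint wheel between 12.3064 and 12.8264 rad and not (velocity of joint wheel above 0.1 rad/s) and velocity of joint wheel above -0.1 rad/s and contact force between the fingers and handle above 2 N and z of brush in the frame of vase below 0.025 m and horizontal distance between brush and vase below 0.045 m and angle between brush's own z axis and vertical below 0.5 rad and angle between vase's own z axis and vertical below 0.1 rad and height (world z) of vase below 0.01 m and distance of vase from where it was at the start of the episode below 0.05 m and linear speed of brush below 0.05 m/s and distance of each of cup, bowl, horse, jug, shaker, sugar from where it was at the start of the episode below 0.04 m); the arm keeps its last pose, push and grip.
It fails at once if the bristles are taken out of the vase (z of brush in the frame of vase above 0.14 m).
It fails at once if the vase is tipped or lifted (angle between vase's own z axis and vertical above 0.4 rad or height (world z) of vase above 0.04 m).
It fails at once if other crockery is disturbed (moved more than 40 mm) (distance of any of cup, bowl, horse, jug, shaker, sugar from where it was at the start of the episode above 0.04 m).
It also fails if it takes over 72 s, if anything falls off the work surface, if the arm or the gripper's body presses on something with over 40 N, if the wrist force passes 120 N, or if a joint passes its speed limit or range.

## Robot

A 7-joint arm with a two-finger parallel gripper is mounted at the origin on the work surface. World frame = base frame: x ahead of the robot, y to its left, z up, the work surface at z = 0. Lengths are in mm, angles in rad, forces in N, time in s.
With the tool pointing down it reaches from about 400 to 875 mm from the base axis. Payload 6.5 kg.
Tool frame: the origin (TCP) lies midway between the tips of the shut fingers; the grasp point (between the pads) lies 19 mm behind it; z points along the fingers, y is the line along which they close (so a half turn about z gives the same grasp; the last joint's range is limited). The gripper opens to 88 mm and grips with 3 to 60 N. Pads are 18 mm wide; open, the fingers measure 123 mm over their backs; the gripper's body (75 mm by 187 mm) begins 45 mm behind the grasp point.
Start: joints at [1.145, 0.536, -0.004, 1.538, 0.003, 1.067, -0.071], TCP at [228.852, -608.372, 238.716] pointing down, gripper open.
Joint ranges: [-2.7, 2.7], [-0.37, 2.16], [-1.27, 1.26], [0.24, 2.4], [-1.31, 4.45], [0.19, 1.91], [-2.76, 2.76]. Speed limits (rad/s): [2.39, 2.39, 3.14, 3.14, 3.14, 3.14, 3.14].

## Interface

Orientations are given as a rotation vector (axis times angle).
In Python, from workcell import status, imaging, workorder gives the robot as it stands.
- The arm moves only by the tool apply_moves, never from a script. Its argument "deltas" is a list that holds one entry, the list of rows, each a list of 7 numbers: the closure, from -1 (fully open) to 1 (shut), so that 0 is half open, then the shift along the tool's x, y, z in cm, then the turn, a rotation vector about the tool's x, y, z in rad. In form: [[[jaw, tx, ty, tz, ax, ay, az], ...]]. A call has 1 to 12 rows; each row is the pose to reach, as a shift and turn from the pose commanded when the call began, along the tool's axes at that moment; what a row does not reach only later rows make up. A row lasts 1/10 s, in which the tool goes at most 50 mm and 8.59 degrees, less where a joint would pass 70% of its speed; a pose out of reach is approached as far as the arm can. A call with a gripper value outside its range is refused whole. The fingers move at their own pace and stop on an object; the grip force is fixed at half the most. Time passes only in rows, so rows that repeat a pose let the fingers close. It gives the time, the measured TCP pose, the force, the opening and the grip force at its end, in the units of the state.
- status.sense(): the state, without advancing time (a new reading comes with each control period).
- imaging.capture(name): name is "scene" or "top"; returns a dict with "frame" (480x640x3 uint8, blue, green, red), "fovy" (degrees; the focal length in pixels is half the picture's height over the tangent of half this angle, whatever the lens; pixels are square), "cx", "cy" (the principal point, pixels), "k1" (the pictures are not rectified: a ray, as slopes to the right and down, at radius r is drawn at 1 + k1 r^2 times it, then the intrinsics apply), "eye" and "attitude" of the camera in the world. Camera axes: x right, y down, z forward; pixel columns grow to the right and rows downward; lengths in mm; the calibration is good to about 2 mm. A picture is of the moment at which its call begins. There is no depth.
- workorder.close_job(): hands the job in; it is judged then, once.
The state is a dict: "time_s": time; "qpos": joint angles; "joint_vel": joint speeds; "joint_efforts": joint torques, N m; "tool_pos": TCP position; "tcp_rot": TCP orientation; "contact_force": force on the tool from outside, world axes, zero at the start; "ft_torque": the same for the moment, N m; "grip_width": finger opening in mm; "grasp_force": force on a finger pad.
Only numpy, scipy, OpenCV 4.12 (cv2) and the standard library are available. Lean on these libraries where they do the work, as an engineer would, in place of code of your own. Each camera call takes 0.05 s, during which the arm holds its last target. There are 200 camera calls.

## Working session

There is one attempt and no reset: what is moved stays moved. The work goes in short steps, Python scripts to look and compute and a tool call to move; the robot and the scene stay as the last step left them, time stands still between calls to the robot, and variables do not carry over. Pictures are saved under pics/ and viewed, at most 10 in all, crops included, and the job is handed in when it is done.

Besides the shell and the picture viewer there is one more tool, called after "Call:" by a JSON object that holds its "name" and its "arguments", one argument or row to a line. apply_moves: Moves the arm, as the interface text tells. Its arguments: {"type":"object","properties":{"deltas":{"type":"array"}},"required":["deltas"]}

```bash
mkdir -p pics
cat > h.py <<'E'
import numpy as np, cv2
from scipy.spatial.transform import Rotation as R
from workcell import status, imaging, workorder
def cap(n,f=None):
    c=imaging.capture(n)
    if f: cv2.imwrite('pics/'+f,c['frame'])
    return c
def att(c):
    a=np.array(c['attitude'],float)
    return a if a.shape==(3,3) else R.from_rotvec(a).as_matrix()
def cam(c):
    f=240/np.tan(np.radians(c['fovy'])/2); return f,np.array([[f,0,c['cx']],[0,f,c['cy']],[0,0,1]])
def ray(c,u,v):
    f,K=cam(c); d=np.array([(u-c['cx'])/f,(v-c['cy'])/f]); s=d.copy()
    for _ in range(30): s=d/(1+c['k1']*(s@s))
    return att(c)@np.array([s[0],s[1],1])
def at(c,u,v,z):
    d=ray(c,u,v); e=np.array(c['eye']); return e+d*(z-e[2])/d[2]
def proj(c,p):
    f,K=cam(c); q=att(c).T@(np.array(p,float)-np.array(c['eye'])); s=q[:2]/q[2]; s=s*(1+c['k1']*(s@s)); return np.array([c['cx'],c['cy']])+f*s
E
python3 - <<'E'
from h import *
for n in ('scene','top'):
    c=cap(n,n+'0.png'); print({k:v for k,v in c.items() if k!='frame'})
print(status.sense())
E
```

```text
{'fovy': 56.35335819278089, 'cx': 324.1430138187384, 'cy': 244.69148554606397, 'k1': 0.015716908952862253, 'eye': array([1009.44728002,  122.49448244,  883.2897736 ]), 'attitude': array([-1.60562196, -2.16353445,  0.66226535])}
{'fovy': 50.61979241342405, 'cx': 324.51081949439, 'cy': 248.68079468045906, 'k1': -0.09313144755042402, 'eye': array([ 335.24245239,  -24.41228553, 1196.76021843]), 'attitude': array([-2.09590758,  2.13034762, -0.16264689])}
{'time_s': 0.1, 'qpos': array([ 1.14478092,  0.53705514, -0.00442525,  1.53873042,  0.00257315,
        1.06731285, -0.07121161]), 'joint_vel': array([ 0.00092486, -0.00335016,  0.00067989, -0.00174579, -0.00092535,
       -0.00237776,  0.00034531]), 'joint_efforts': array([ 2.66932249e-03, -5.72077954e+01,  9.93742011e-01, -2.52227443e+01,
       -5.62112220e-02,  1.35313865e-02,  3.45318483e-05]), 'tool_pos': array([ 228.66596605, -607.87847882,  237.96678488]), 'tcp_rot': array([-3.08944551e+00, -5.61947071e-01,  5.66996562e-04]), 'contact_force': array([-0.84842732,  0.13092258, -0.17581792]), 'ft_torque': array([-0.06191934, -0.0455929 ,  0.02932934]), 'grasp_force': 0.0, 'grip_width': 88.14540581832725}
```

View pics/scene0.png

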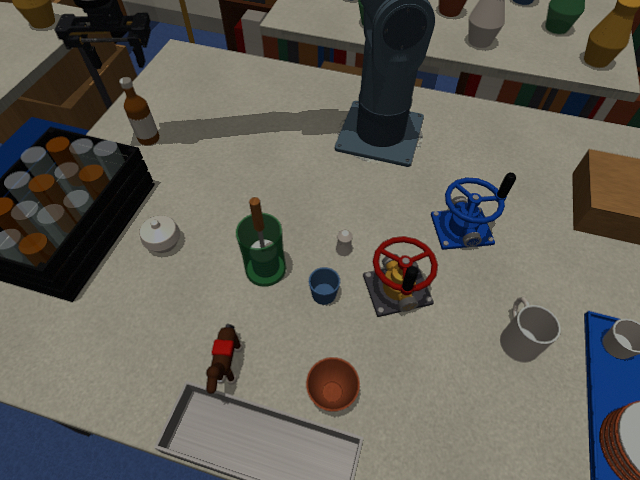

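View pics/top0.png

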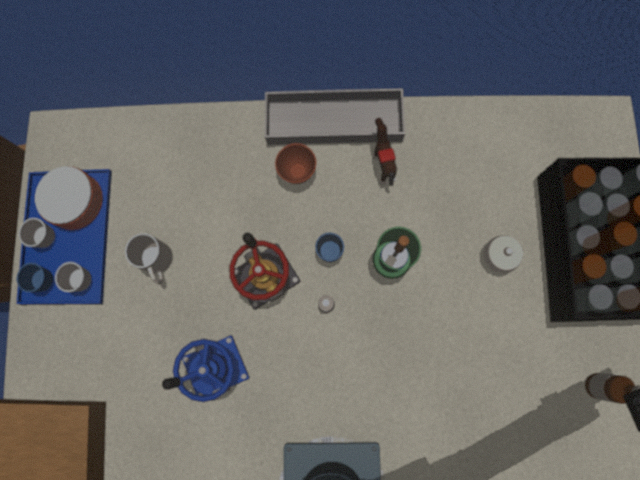

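Run:
```python
import cv2,numpy as np
s=cv2.imread('pics/scene0.png');t=cv2.imread('pics/top0.png')
def crop(i,u,v,w=100,h=75): return cv2.resize(i[v:v+h,u:u+w],(w*4,h*4),interpolation=cv2.INTER_CUBIC)
a=np.vstack([np.hstack([crop(s,210,192),crop(s,355,235)]),np.hstack([crop(t,350,215),crop(t,215,228)])])
cv2.imwrite('pics/crops.png',cv2.convertScaleAbs(a,alpha=1.5))
```

```text
(no output)
```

View pics/crops.png

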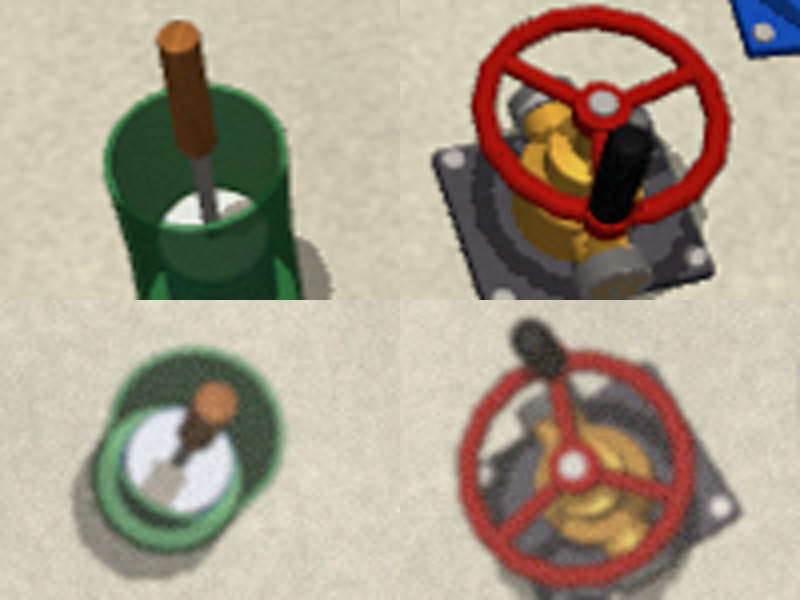

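The crops confirm the choice. The brush is in the green vase (brush top: scene (255,201), top view (404,240)). The valve is the red one (hub: scene (406,260), top view (258,270); handle top: scene (412,269), top view (247,237)).

Look-alikes:
- Blue valve: scene (470,205), top view (203,370). Rejected by colour.
- Brown bottle at scene (140,110). Not a brush.
- Tray mugs at scene (625,340). Not listed.

Run:
```python
from h import *
s,t=cap('scene'),cap('top')
np.set_printoptions(precision=1,suppress=True)
def tri(a,b):
    A=[];B=[]
    for c,p in((s,a),(t,b)):
        d=ray(c,*p);d/=np.linalg.norm(d);P=np.eye(3)-np.outer(d,d);A.append(P);B.append(P@np.array(c['eye']))
    return np.linalg.lstsq(np.vstack(A),np.hstack(B),rcond=None)[0]
for n,a,b,z in (('brushtop',(254.8,201),(403.75,240.5),241),('rim',(259.2,231.3),(399.5,248),150),('hub',(405.75,260.5),(258,269.5),122),('htop',(412.5,269.5),(247,236.8),186)):
    print(n,tri(a,b),at(s,*a,z),at(t,*b,z))
print('stem top',at(s,258.75,230.2,156))
print('cup',at(t,329,248,60)[:2],'shaker',at(t,327,303,68)[:2])
q=status.sense(); M=R.from_rotvec(q['tcp_rot']).as_matrix();print(M)
# brush grip target in tool axes
```

```text
brushtop [ 524.5 -149.8  238.8] [ 526.  -147.8  241. ] [ 524.4 -150.5  241. ]
rim [ 526.8 -151.7  145.6] [ 529.3 -148.1  150. ] [ 526.5 -152.9  150. ]
hub [490.7 149.7 119.5] [492.2 150.4 122. ] [490.5 148.5 122. ]
htop [549.7 162.9 183.3] [551.3 163.5 186. ] [549.2 161.6 186. ]
stem top [ 531.  -147.8  156. ]
cup [546.   -3.7] shaker [420.4   2.5]
[[ 0.9  0.4 -0. ]
 [ 0.4 -0.9  0. ]
 [-0.  -0.  -1. ]]
```

Call:
{"name": "apply_moves", "arguments": {
  "deltas": [
    [[-1, 3.66, -2.71, -0.5, 0, 0, 0], [-1, 7.3, -5.4, -1, 0, 0, 0], [-1, 11, -8.1, -1.5, 0, 0, 0], [-1, 14.6, -10.8, -2, 0, 0, 0], [-1, 18.3, -13.5, -2.6, 0, 0, 0], [-1, 22, -16.3, -3.1, 0, 0, 0], [-1, 25.6, -19, -3.6, 0, 0, 0], [-1, 29.3, -21.7, -4.1, 0, 0, 0], [-1, 33, -24.4, -4.6, 0, 0, 0], [-1, 36.6, -27.1, -5.2, 0, 0, 0], [-1, 40.2, -29.8, -5.7, 0, 0, 0], [-1, 43.9, -32.5, -6.2, 0, 0, 0]]
  ]
}}

```text
time_s: 1.4
tool_pos: [525.8, -148.1, 301.0]
tcp_rot: [3.091, 0.562, -0.0]
contact_force: [1.5, 0.2, 1.2]
grip_width: 87.6
grasp_force: 0.0
```

Call:
{"name": "apply_moves", "arguments": {
  "deltas": [
    [[-1, 0, 0, 0, 0, 0, 0], [-1, 0, 0, 0, 0, 0, 0]]
  ]
}}

```text
time_s: 1.6
tool_pos: [525.6, -148.7, 300.6]
tcp_rot: [-3.09, -0.566, 0.0]
contact_force: [0.0, 0.3, -0.5]
grip_width: 88.3
grasp_force: 0.0
```

Run:
```python
from h import *
np.set_printoptions(precision=3,suppress=True)
s=cap('scene');q=status.sense();print(q['tool_pos'],q['tcp_rot'],q['qpos'],q['contact_force'],q['time_s'])
print(proj(s,q['tool_pos']))
u,v=proj(s,q['tool_pos']).astype(int)
i=s['frame'][max(v-90,0):v+90,max(u-120,0):u+120];cv2.imwrite('pics/g1.png',cv2.resize(i,None,fx=3,fy=3))
```

```text
[ 524.852 -150.152  300.382] [ 3.091  0.562 -0.002] [ 0.384  0.308 -0.234  1.736  0.079  1.108 -1.086] [-0.117 -0.352  0.181] 1.65
[249.896 178.272]
```

View pics/g1.png

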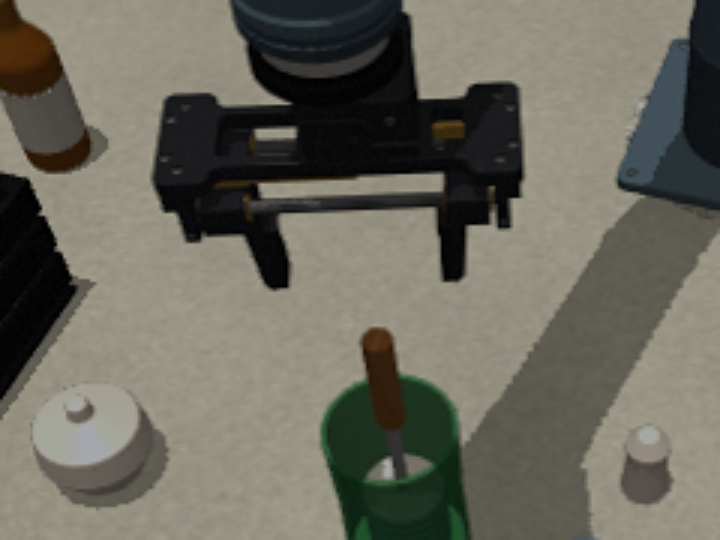

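The picture shows the open fingers (tips at crop (275,285) and (453,278)) centred above the brush handle (top at (377,338)), with nothing in between. Descending and gripping.

Call:
{"name": "apply_moves", "arguments": {
  "deltas": [
    [[-1, 0, 0, 3, 0, 0, 0], [-1, 0, 0, 6, 0, 0, 0], [-1, 0, 0, 9, 0, 0, 0], [-1, 0, 0, 11.3, 0, 0, 0], [-1, 0, 0, 11.3, 0, 0, 0], [1, 0, 0, 11.3, 0, 0, 0], [1, 0, 0, 11.3, 0, 0, 0], [1, 0, 0, 11.3, 0, 0, 0], [1, 0, 0, 11.3, 0, 0, 0], [1, 0, 0, 11.3, 0, 0, 0], [1, 0, 0, 11.3, 0, 0, 0], [1, 0, 0, 11.3, 0, 0, 0]]
  ]
}}

```text
time_s: 2.85
tool_pos: [525.3, -149.6, 187.8]
tcp_rot: [3.091, 0.562, 0.0]
contact_force: [0.0, 0.5, -0.6]
grip_width: 34.4
grasp_force: 0.0
```

Call:
{"name": "apply_moves", "arguments": {
  "deltas": [
    [[1, 0, 0, 0, 0, 0, 0], [1, 0, 0, 0, 0, 0, 0]]
  ]
}}

```text
time_s: 3.05
tool_pos: [525.3, -149.6, 187.7]
tcp_rot: [3.091, 0.562, -0.0]
contact_force: [0.9, 0.1, 0.5]
grip_width: 20.1
grasp_force: 30.0
```

Call:
{"name": "apply_moves", "arguments": {
  "deltas": [
    [[1, 0, 0, -1.5, 0, 0, 0], [1, 0, 0, -3, 0, 0, 0], [1, 0, 0, -4.5, 0, 0, 0], [1, 0, 0, -6, 0, 0, 0], [1, 0, 0, -6.5, 0, 0, 0], [1, 0, 0, -6.5, 0, 0, 0], [1, 0, 0, -6.5, 0, 0, 0]]
  ]
}}

```text
time_s: 3.75
tool_pos: [524.8, -149.5, 251.9]
tcp_rot: [-3.09, -0.562, 0.002]
contact_force: [0.4, -0.2, -1.5]
grip_width: 20.0
grasp_force: 30.0
```

Run:
```python
from h import *
s=cap('scene')['frame'][120:300,150:390]; t=cap('top')['frame'][190:325,300:480]
cv2.imwrite('pics/up1.png',cv2.convertScaleAbs(np.hstack([cv2.resize(s,(400,300)),cv2.resize(t,(400,300))]),alpha=1.4))
```

```text
(no output)
```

View pics/up1.png

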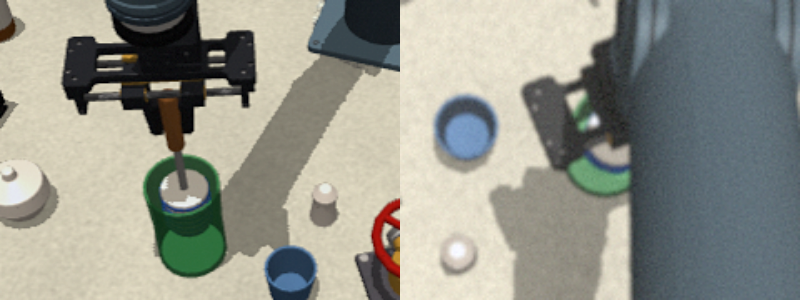

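The brush is raised: the bristles' top (crop (182,192)) sits near the rim, and the vase stands in place. Next: down, up, down.

Call:
{"name": "apply_moves", "arguments": {
  "deltas": [
    [[1, 0, 0, 1.5, 0, 0, 0], [1, 0, 0, 3, 0, 0, 0], [1, 0, 0, 4.5, 0, 0, 0], [1, 0, 0, 6, 0, 0, 0], [1, 0, 0, 6.4, 0, 0, 0], [1, 0, 0, 6.4, 0, 0, 0], [1, 0, 0, 6.4, 0, 0, 0]]
  ]
}}

```text
time_s: 4.55
tool_pos: [525.3, -149.6, 188.6]
tcp_rot: [-3.091, -0.562, 0.0]
contact_force: [0.3, -0.6, -0.5]
grip_width: 20.1
grasp_force: 30.0
```

Call:
{"name": "apply_moves", "arguments": {
  "deltas": [
    [[1, 0, 0, -1.5, 0, 0, 0], [1, 0, 0, -3, 0, 0, 0], [1, 0, 0, -4.5, 0, 0, 0], [1, 0, 0, -6, 0, 0, 0], [1, 0, 0, -6.4, 0, 0, 0], [1, 0, 0, -6.4, 0, 0, 0], [1, 0, 0, -6.4, 0, 0, 0]]
  ]
}}

```text
time_s: 5.25
tool_pos: [524.8, -149.6, 252.0]
tcp_rot: [-3.091, -0.562, 0.002]
contact_force: [0.0, -0.6, -1.5]
grip_width: 20.2
grasp_force: 30.0
```

Call:
{"name": "apply_moves", "arguments": {
  "deltas": [
    [[1, 0, 0, 1.5, 0, 0, 0], [1, 0, 0, 3, 0, 0, 0], [1, 0, 0, 4.5, 0, 0, 0], [1, 0, 0, 6, 0, 0, 0], [1, 0, 0, 6.4, 0, 0, 0], [1, 0, 0, 6.4, 0, 0, 0], [1, 0, 0, 6.4, 0, 0, 0]]
  ]
}}

```text
time_s: 5.95
tool_pos: [525.0, -149.5, 188.3]
tcp_rot: [-3.09, -0.562, 0.001]
contact_force: [1.0, -0.4, -1.1]
grip_width: 20.0
grasp_force: 30.0
```

Call:
{"name": "apply_moves", "arguments": {
  "deltas": [
    [[-1, 0, 0, 0, 0, 0, 0], [-1, 0, 0, 0, 0, 0, 0], [-1, 0, 0, 0, 0, 0, 0], [-1, 0, 0, 0, 0, 0, 0], [-1, 0, 0, 0, 0, 0, 0], [-1, 0, 0, 0, 0, 0, 0], [-1, 0, 0, -2, 0, 0, 0], [-1, 0, 0, -5, 0, 0, 0], [-1, 0, 0, -8, 0, 0, 0], [-1, 0, 0, -11, 0, 0, 0], [-1, 0, 0, -11, 0, 0, 0]]
  ]
}}

```text
time_s: 7.05
tool_pos: [527.7, -150.0, 302.9]
tcp_rot: [3.088, 0.561, 0.011]
contact_force: [-0.8, 0.6, -0.3]
grip_width: 88.1
grasp_force: 0.0
```

Run:
```python
from h import *
np.set_printoptions(precision=3,suppress=True)
s=cap('scene');q=status.sense();print(q['tool_pos'],q['tcp_rot'],q['qpos'])
M=R.from_rotvec(q['tcp_rot']).as_matrix()
print(M.T@(np.array([550,162.5,300])-q['tool_pos'])/10)
t=s['frame'][150:300,200:450]
cv2.imwrite('pics/rel.png',cv2.resize(t,(750,450)))
```

```text
[ 526.469 -149.825  300.627] [3.089 0.562 0.006] [ 0.386  0.307 -0.237  1.735  0.08   1.104 -1.088]
[ 13.197 -28.405   0.038]
```

View pics/rel.png

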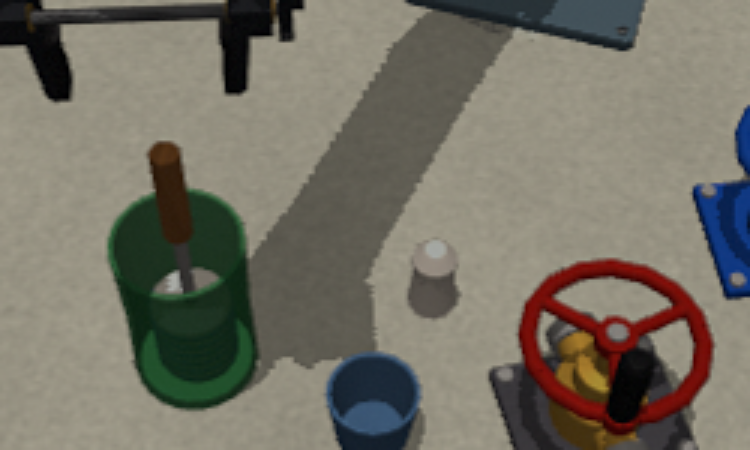

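The brush stands in the vase (handle top at crop (165,155)), the vase is upright, and the fingers are clear. Next, the black handle (crop top at (635,362)).

Call:
{"name": "apply_moves", "arguments": {
  "deltas": [
    [[-1, 1.66, -3.54, 0, 0, 0, 0], [-1, 3.3, -7.1, 0, 0, 0, 0], [-1, 5, -10.6, 0, 0, 0, 0], [-1, 6.6, -14.2, 0, 0, 0, 0], [-1, 8.3, -17.7, 0, 0, 0, 0], [-1, 10, -21.2, 0, 0, 0, 0], [-1, 11.6, -24.8, 0, 0, 0, 0], [-1, 13.3, -28.3, 0, 0, 0, 0], [-1, 13.3, -28.3, 0, 0, 0, 0], [-1, 13.3, -28.3, 3, 0, 0, 0], [-1, 13.3, -28.3, 5, 0, 0, 0], [-1, 13.3, -28.3, 5, 0, 0, 0]]
  ]
}}

```text
time_s: 8.3
tool_pos: [547.7, 160.5, 244.9]
tcp_rot: [3.09, 0.562, -0.012]
contact_force: [0.0, 0.7, 0.3]
grip_width: 88.1
grasp_force: 0.0
```

Run:
```python
from h import *
np.set_printoptions(precision=3,suppress=True)
s=cap('scene');q=status.sense();print(q['tool_pos'],q['tcp_rot'],q['qpos'])
u,v=map(int,proj(s,[549.6,162.5,200]))
M=R.from_rotvec(q['tcp_rot']).as_matrix()
print(M.T@(np.array([549.6,162.5,141])-q['tool_pos'])/10)
cv2.imwrite('pics/h1.png',cv2.resize(s['frame'][v-75:v+75,u-100:u+100],(800,600)))
print(u-100,v-75)
```

```text
[548.893 161.036 246.879] [ 3.09   0.561 -0.007] [-0.084  0.424 -0.367  1.722  0.172  1.032 -1.722]
[ 0.163 -0.111 10.587]
313 189
```

View pics/h1.png

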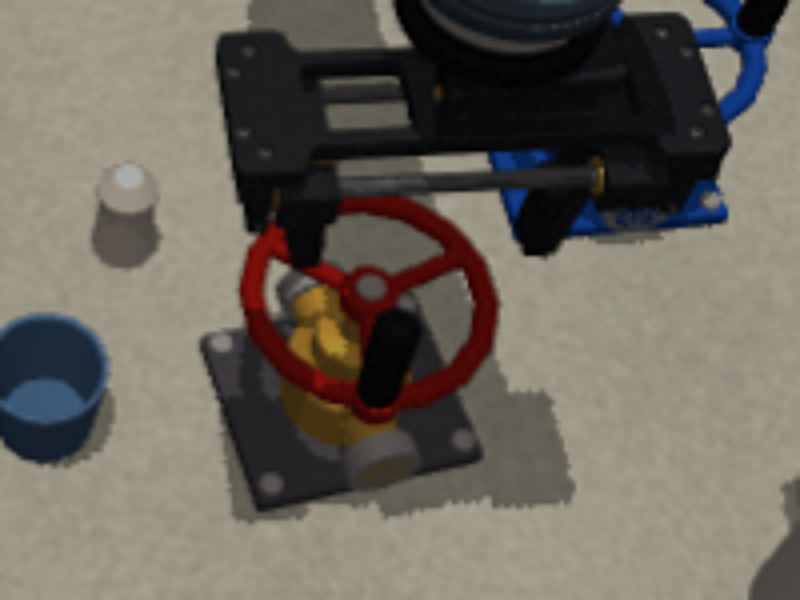

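The fingers straddle the black handle (its top at crop (395,325)), with finger tips at (305,260) and (540,245). Descending and gripping.

Call:
{"name": "apply_moves", "arguments": {
  "deltas": [
    [[-1, 0.1, -0.1, 3, 0, 0, 0], [-1, 0.1, -0.1, 6, 0, 0, 0], [-1, 0.1, -0.1, 9, 0, 0, 0], [-1, 0.1, -0.1, 10.6, 0, 0, 0], [-1, 0.1, -0.1, 10.6, 0, 0, 0], [1, 0.1, -0.1, 10.6, 0, 0, 0], [1, 0.1, -0.1, 10.6, 0, 0, 0], [1, 0.1, -0.1, 10.6, 0, 0, 0], [1, 0.1, -0.1, 10.6, 0, 0, 0], [1, 0.1, -0.1, 10.6, 0, 0, 0], [1, 0.1, -0.1, 10.6, 0, 0, 0], [1, 0.1, -0.1, 10.6, 0, 0, 0]]
  ]
}}

```text
time_s: 9.55
tool_pos: [550.7, 163.4, 142.7]
tcp_rot: [3.091, 0.562, -0.0]
contact_force: [0.1, -0.4, 0.1]
grip_width: 34.1
grasp_force: 0.0
```

Call:
{"name": "apply_moves", "arguments": {
  "deltas": [
    [[1, 0, 0, 0, 0, 0, 0], [1, 0, 0, 0, 0, 0, 0], [1, 0, 0, 0, 0, 0, 0]]
  ]
}}

```text
time_s: 9.85
tool_pos: [550.6, 163.4, 142.7]
tcp_rot: [-3.091, -0.562, 0.0]
contact_force: [-0.2, 1.0, -0.2]
grip_width: 21.6
grasp_force: 30.0
```

```bash
cat > arc.py <<'E'
import sys
from h import *
np.set_printoptions(precision=3,suppress=True)
hub=np.array([491,149.5])
q=status.sense();p=q['tool_pos'];M=R.from_rotvec(q['tcp_rot']).as_matrix()
r=p[:2]-hub;print('pos',p,'rad',np.hypot(*r),'ang',np.degrees(np.arctan2(r[1],r[0])),'F',q['contact_force'],'q',q['qpos'])
a0,a1,n=map(float,sys.argv[1:4])  # commanded start & end angle (deg)
for k in np.linspace(a0,a1,int(n)+1)[1:]:
    d=60*(np.array([np.cos(np.radians(k)),np.sin(np.radians(k))])-np.array([np.cos(np.radians(a0)),np.sin(np.radians(a0))]))
    print(np.round((M.T@[*d,0])/10,2)[:2].tolist(),end=' ')
E
python3 arc.py 12.6 -167.4 12
```

```text
pos [550.641 163.437 142.682] rad 61.247412228328805 ang 13.152748440157964 F [-0.17   0.952 -0.195] q [-0.115  0.554 -0.335  1.803  0.238  0.824 -1.778]
[-0.42, 1.51] [-1.21, 2.86] [-2.33, 3.96] [-3.7, 4.73] [-5.21, 5.12] [-6.78, 5.1] [-8.29, 4.69] [-9.64, 3.89] [-10.73, 2.77] [-11.51, 1.41] [-11.9, -0.11] [-11.88, -1.67]
```

Call:
{"name": "apply_moves", "arguments": {
  "deltas": [
    [[1, -0.42, 1.51, 0, 0, 0, 0], [1, -1.21, 2.86, 0, 0, 0, 0], [1, -2.33, 3.96, 0, 0, 0, 0], [1, -3.7, 4.73, 0, 0, 0, 0], [1, -5.21, 5.12, 0, 0, 0, 0], [1, -6.78, 5.1, 0, 0, 0, 0], [1, -8.29, 4.69, 0, 0, 0, 0], [1, -9.64, 3.89, 0, 0, 0, 0], [1, -9.64, 3.89, 0, 0, 0, 0]]
  ]
}}

```text
time_s: 10.75
tool_pos: [471.9, 93.3, 142.7]
tcp_rot: [-3.09, -0.563, 0.002]
contact_force: [-0.0, 4.8, -3.8]
grip_width: 21.2
grasp_force: 30.0
```

```bash
python3 arc.py -107.4 -167.4 6; echo; python3 arc.py -167.4 -287.4 12
```

```text
pos [471.901  93.291 142.681] rad 59.36495520372917 ang -108.76689516881441 F [-0.013  4.8   -3.757] q [ 0.004  0.42  -0.355  2.036  0.215  0.721 -1.695]
[-0.76, -0.71] [-1.39, -1.55] [-1.87, -2.48] [-2.17, -3.48] [-2.3, -4.52] [-2.24, -5.57] 
pos [471.901  93.291 142.681] rad 59.36495520372917 ang -108.76689516881441 F [-0.013  4.8   -3.757] q [ 0.004  0.42  -0.355  2.036  0.215  0.721 -1.695]
[0.24, -1.02] [0.65, -1.98] [1.22, -2.86] [1.93, -3.62] [2.77, -4.25] [3.7, -4.72] [4.7, -5.03] [5.74, -5.15] [6.78, -5.1] [7.8, -4.86] [8.76, -4.45] [9.64, -3.88]
```

Call:
{"name": "apply_moves", "arguments": {
  "deltas": [
    [[1, -0.76, -0.71, 0, 0, 0, 0], [1, -1.39, -1.55, 0, 0, 0, 0], [1, -1.87, -2.48, 0, 0, 0, 0], [1, -2.17, -3.48, 0, 0, 0, 0], [1, -2.3, -4.52, 0, 0, 0, 0], [1, -2.24, -5.57, 0, 0, 0, 0], [1, -2.24, -5.57, 0, 0, 0, 0]]
  ]
}}

```text
time_s: 11.45
tool_pos: [433.4, 137.6, 142.7]
tcp_rot: [-3.091, -0.563, -0.001]
contact_force: [2.4, 3.2, -5.0]
grip_width: 20.9
grasp_force: 30.0
```

```bash
python3 arc.py -167.4 -237.4 7;python3 arc.py -237.4 -257.4 4
```

```text
pos [433.389 137.579 142.69 ] rad 58.831046874431614 ang -168.30931574360608 F [ 2.414  3.225 -4.953] q [-0.091  0.383 -0.375  2.1    0.216  0.694 -1.818]
[0.24, -1.02] [0.65, -1.98] [1.22, -2.86] [1.93, -3.62] [2.77, -4.25] [3.7, -4.72] [4.7, -5.03] pos [433.389 137.579 142.69 ] rad 58.831046874431614 ang -168.30931574360608 F [ 2.414  3.225 -4.953] q [-0.091  0.383 -0.375  2.1    0.216  0.694 -1.818]
[0.52, -0.09] [1.04, -0.13] [1.56, -0.12] [2.08, -0.07]
```

Call:
{"name": "apply_moves", "arguments": {
  "deltas": [
    [[1, 0.24, -1.02, 0, 0, 0, 0], [1, 0.65, -1.98, 0, 0, 0, 0], [1, 1.22, -2.86, 0, 0, 0, 0], [1, 1.93, -3.62, 0, 0, 0, 0], [1, 2.77, -4.25, 0, 0, 0, 0], [1, 3.7, -4.72, 0, 0, 0, 0], [1, 4.7, -5.03, 0, 0, 0, 0]]
  ]
}}

```text
time_s: 12.15
tool_pos: [459.8, 200.6, 142.6]
tcp_rot: [3.089, 0.562, -0.003]
contact_force: [1.0, -7.4, 2.9]
grip_width: 21.0
grasp_force: 30.0
```

Call:
{"name": "apply_moves", "arguments": {
  "deltas": [
    [[1, 0.52, -0.09, 0, 0, 0, 0], [1, 1.04, -0.13, 0, 0, 0, 0], [1, 1.56, -0.12, 0, 0, 0, 0], [1, 1.56, -0.12, 0, 0, 0, 0]]
  ]
}}

```text
time_s: 12.55
tool_pos: [465.1, 203.0, 141.1]
tcp_rot: [3.082, 0.561, -0.033]
contact_force: [-23.8, -16.0, 25.1]
grip_width: 21.4
grasp_force: 30.0
```

```bash
python3 arc.py -252.4 -262.4 2;python3 arc.py -262.4 -322.4 6
```

```text
pos [465.062 202.976 141.08 ] rad 59.43432877731287 ang 115.87528137526292 F [-23.836 -15.996  25.1  ] q [-0.208  0.474 -0.368  1.955  0.238  0.778 -1.925]
[0.52, 0.05] [1.04, 0.15] pos [465.062 202.976 141.08 ] rad 59.43432877731287 ang 115.87528137526292 F [-23.836 -15.996  25.1  ] q [-0.208  0.474 -0.368  1.955  0.238  0.778 -1.925]
[0.99, 0.32] [1.92, 0.82] [2.74, 1.46] [3.44, 2.24] [3.99, 3.12] [4.39, 4.09]
```

Stopped at handle angle about 116°: the command ran 8° on, the push rose to about 29 N, and the angle matches the plate's long axis (about 113°). Holding there, then backing off.

Call:
{"name": "apply_moves", "arguments": {
  "deltas": [
    [[1, 0, 0, 0, 0, 0, 0], [1, 0, 0, 0, 0, 0, 0], [1, 0, 0, 0, 0, 0, 0], [1, 0, 0, 0, 0, 0, 0], [1, 0, 0, 0, 0, 0, 0]]
  ]
}}

```text
time_s: 13.05
tool_pos: [465.1, 203.0, 141.1]
tcp_rot: [3.082, 0.561, -0.032]
contact_force: [-23.7, -15.9, 23.5]
grip_width: 20.8
grasp_force: 30.0
```

```bash
sed -i "s/M=R.from_rotvec(q\['tcp_rot'\])/M=R.from_rotvec([-3.0906,-.562,0])/" arc.py; python3 arc.py 107.6 287.6 12
```

```text
pos [465.066 202.962 141.107] rad 59.420375298147206 ang 115.87757274966003 F [-23.724 -15.871  23.464] q [-0.208  0.474 -0.368  1.955  0.238  0.777 -1.925]
[-1.56, 0.12] [-3.04, 0.65] [-4.33, 1.53] [-5.35, 2.72] [-6.02, 4.14] [-6.31, 5.68] [-6.18, 7.24] [-5.66, 8.71] [-4.78, 10.01] [-3.58, 11.02] [-2.17, 11.7] [-0.63, 11.98]
```

Call:
{"name": "apply_moves", "arguments": {
  "deltas": [
    [[1, -1.56, 0.12, 0, 0, 0, 0], [1, -3.04, 0.65, 0, 0, 0, 0], [1, -4.33, 1.53, 0, 0, 0, 0], [1, -5.35, 2.72, 0, 0, 0, 0], [1, -6.02, 4.14, 0, 0, 0, 0], [1, -6.31, 5.68, 0, 0, 0, 0], [1, -6.18, 7.24, 0, 0, 0, 0], [1, -5.66, 8.71, 0, 0, 0, 0], [1, -4.78, 10.01, 0, 0, 0, 0], [1, -3.58, 11.02, 0, 0, 0, 0], [1, -2.17, 11.7, 0, 0, 0, 0], [1, -0.63, 11.98, 0, 0, 0, 0]]
  ]
}}

```text
time_s: 14.25
tool_pos: [508.8, 92.6, 141.6]
tcp_rot: [3.09, 0.562, -0.009]
contact_force: [-3.2, -2.6, -1.8]
grip_width: 21.1
grasp_force: 30.0
```

Call:
{"name": "apply_moves", "arguments": {
  "deltas": [
    [[1, 1.56, -0.12, 0, 0, 0, 0], [1, 3.04, -0.65, 0, 0, 0, 0], [1, 4.33, -1.53, 0, 0, 0, 0], [1, 5.35, -2.72, 0, 0, 0, 0], [1, 6.02, -4.14, 0, 0, 0, 0], [1, 6.31, -5.68, 0, 0, 0, 0], [1, 6.18, -7.24, 0, 0, 0, 0], [1, 5.66, -8.71, 0, 0, 0, 0], [1, 4.78, -10.01, 0, 0, 0, 0], [1, 3.58, -11.02, 0, 0, 0, 0], [1, 2.17, -11.7, 0, 0, 0, 0], [1, 0.63, -11.98, 0, 0, 0, 0]]
  ]
}}

```text
time_s: 15.45
tool_pos: [473.2, 207.2, 141.7]
tcp_rot: [3.089, 0.563, -0.002]
contact_force: [6.9, -7.7, -9.2]
grip_width: 21.4
grasp_force: 30.0
```

Tracking is good, so the second turn is the same two calls.

Call:
{"name": "apply_moves", "arguments": {
  "deltas": [
    [[1, -1.56, 0.12, 0, 0, 0, 0], [1, -3.04, 0.65, 0, 0, 0, 0], [1, -4.33, 1.53, 0, 0, 0, 0], [1, -5.35, 2.72, 0, 0, 0, 0], [1, -6.02, 4.14, 0, 0, 0, 0], [1, -6.31, 5.68, 0, 0, 0, 0], [1, -6.18, 7.24, 0, 0, 0, 0], [1, -5.66, 8.71, 0, 0, 0, 0], [1, -4.78, 10.01, 0, 0, 0, 0], [1, -3.58, 11.02, 0, 0, 0, 0], [1, -2.17, 11.7, 0, 0, 0, 0], [1, -0.63, 11.98, 0, 0, 0, 0]]
  ]
}}

```text
time_s: 16.65
tool_pos: [508.6, 92.6, 141.6]
tcp_rot: [3.09, 0.562, -0.009]
contact_force: [-2.2, -2.7, -3.1]
grip_width: 21.7
grasp_force: 30.0
```

Call:
{"name": "apply_moves", "arguments": {
  "deltas": [
    [[1, 1.56, -0.12, 0, 0, 0, 0], [1, 3.04, -0.65, 0, 0, 0, 0], [1, 4.33, -1.53, 0, 0, 0, 0], [1, 5.35, -2.72, 0, 0, 0, 0], [1, 6.02, -4.14, 0, 0, 0, 0], [1, 6.31, -5.68, 0, 0, 0, 0], [1, 6.18, -7.24, 0, 0, 0, 0], [1, 5.66, -8.71, 0, 0, 0, 0], [1, 4.78, -10.01, 0, 0, 0, 0], [1, 3.58, -11.02, 0, 0, 0, 0], [1, 2.17, -11.7, 0, 0, 0, 0], [1, 0.63, -11.98, 0, 0, 0, 0]]
  ]
}}

```text
time_s: 17.85
tool_pos: [473.1, 207.1, 141.7]
tcp_rot: [3.089, 0.563, -0.003]
contact_force: [7.2, -6.4, -8.4]
grip_width: 21.4
grasp_force: 30.0
```

Call:
{"name": "apply_moves", "arguments": {
  "deltas": [
    [[1, -0.45, -0.02, 0, 0, 0, 0], [1, -0.92, 0.02, 0, 0, 0, 0], [1, -0.92, 0.02, 0, 0, 0, 0], [1, -0.92, 0.02, 0, 0, 0, 0], [1, -0.92, 0.02, 0, 0, 0, 0]]
  ]
}}

```text
time_s: 18.35
tool_pos: [464.4, 202.7, 141.7]
tcp_rot: [3.089, 0.561, -0.006]
contact_force: [2.3, -4.3, -5.9]
grip_width: 21.0
grasp_force: 30.0
```

```bash
python3 arc.py 116 117 1
python3 - <<'E'
from h import *
s=cap('scene');t=cap('top');q=status.sense();print(q['joint_vel'],q['grasp_force'])
cv2.imwrite('pics/end.png',np.hstack([cv2.resize(s['frame'],(400,300)),cv2.resize(s['frame'][180:330,220:420],(400,300))]))
E
```

```text
pos [464.396 202.73  141.663] rad 59.50833706670713 ang 116.5559043405691 F [ 2.35  -4.264 -5.902] q [-0.22   0.461 -0.35   1.972  0.227  0.751 -1.916]
[-0.1, 0.01] [-0.00113571 -0.00064952 -0.00015843 -0.00050808 -0.00037467 -0.00082751
  0.00158297] 29.99998800798494
```

View pics/end.png

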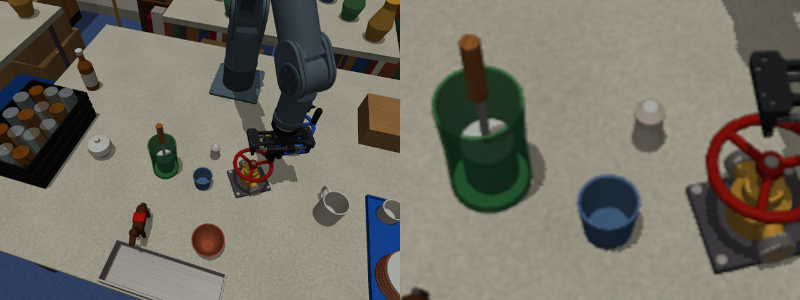

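The handle is at 116.6°, against 115.9° at the stop two turns earlier, gripped at 30 N and still. The brush stands in the vase (right half, (480,130)) and the crockery is undisturbed. Handing in.

```bash
python3 -c "
from workcell import workorder
print(workorder.close_job())"
```

```text
the job is handed in; nothing more can be done
None
```

The job is handed in, but no pass/fail verdict came back: the vase got two full brush strokes and the brush was left standing in it, then the wheel was closed to its stop, held about 0.5 s, backed off two full turns (within about 0.02 rad by the measured handle position) and left gripped and still.

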